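# Turn the vial's flag from orange to green

### The arm

A 6-joint arm with a two-finger parallel gripper is mounted at the origin on a cart in front of the work surface, level with it; the furniture and walls round the work are solid. World frame = base frame: x ahead of the robot, y to its left, z up, the work surface at z = 0. Lengths are in m, angles in rad, forces in N, time in s.
With the tool pointing down it reaches from about 0.35 to 0.95 m from the base axis. Payload 17.4 kg.
Tool frame: the origin (TCP) lies at the very end of the fingers, on their centre line; the grasp point (between the pads) lies 19 mm behind it; z points along the fingers, y is the line along which they close (so a half turn about z gives the same grasp; the last joint's range is limited). The gripper opens to 93 mm and grips with 3 to 60 N. Pads are 15 mm wide; open, the fingers measure 128 mm over their backs; the gripper's body (75 mm by 188 mm) begins 65 mm behind the grasp point.
Start: joints at [-1.174, 0.116, 1.442, -0, 1.584, -0.038], TCP at [0.284, -0.612, 0.219] pointing down, gripper open.
Joint ranges: [-2.83, 2.83], [-0.83, 2.19], [0.07, 2.5], [-1.14, 4.28], [0.01, 3], [-2.97, 2.97]. Speed limits (rad/s): [1.89, 1.89, 2.22, 3.14, 3.14, 3.14].

### API

Orientations are given as a unit quaternion [w, x, y, z].
In Python, from station import bot gives the robot as it stands.
- The arm moves only by the tool jog_arm, never from a script. Its arguments are lists of equal length, an entry for each row: "dp": the shift along the tool's x, y, z in units of 30 mm (1.0 is 30 mm), a list of three; "angular": the turn, a rotation vector about the tool's x, y, z in units of 5 degrees (1.0 is 5 degrees), a list of three; "jaw": the finger opening in mm, from 0 to 93. In form: {"dp": [[tx, ty, tz], ...], "angular": [[wx, wy, wz], ...], "jaw": [jaw, ...]}. A call has 1 to 5 rows; each row is the pose to reach, as a shift and turn from the pose commanded when the call began, along the tool's axes at that moment; what a row does not reach only later rows make up. A row lasts 1/12 s, in which the tool goes at most 41.7 mm and 7.16 degrees, less where a joint would pass 70% of its speed; a pose out of reach is approached as far as the arm can. A call with a gripper value outside its range is refused whole. The fingers move at their own pace and stop on an object; "newtons" is the grip in N (left out, the last holds). Time passes only in rows, so rows that repeat a pose let the fingers close. It gives the time, the measured TCP pose, the force, the opening and the grip force at its end, in the units of the state.
- bot.read_state(): the state, without advancing time (a new reading comes with each control period).
- bot.capture(name): name is "scene" or "top"; returns (picture, depth): 400x640x3 uint8, red, green, blue; 400x640 float32, m along the optical axis (not along the pixel's ray), 0 where there is no reading.
- bot.camera_params(name): a dict with "camera_matrix" (3x3 intrinsics, pixels), "extrinsics" (4x4, takes a point from camera to world coordinates). Camera axes: x right, y up, looking along -z (the intrinsics and any distortion apply to the point x, -y, -z); pixel columns grow to the right and rows downward; lengths in m; the calibration is good to about 2 mm. A picture is of the moment at which its call begins. camera_params takes no time and is no camera call.
- bot.hand_in(): hands the job in; it is judged then, once.
The state is a dict: "t": time; "q": joint angles; "dq": joint speeds; "effort": joint torques, N m; "position": TCP position; "ee_rot": TCP orientation; "ft_force": force on the tool from outside, world axes, zero at the start; "torque": the same for the moment, N m; "width": finger opening in m; "finger_force": force on a finger pad.
Only numpy, scipy, OpenCV 4.12 (cv2) and the standard library are available. Lean on these libraries where they do the work, as an engineer would, in place of code of your own. Each camera call takes 0.05 s, during which the arm holds its last target. There are 200 camera calls.

### The job

The sample in the glass vial has been examined: turn over the hinged flag in the vial's bay, from orange to green, so that it lies flat on its far rest with the green face up. Only push it with the fingertips, for instance the black thumb tab down first and then the flag over and down; pick nothing up, leave the other two flags showing orange, and leave the samples and the loose things on the table where they are.

Things in the scene. Friction and masses are not known exactly. Their poses are not given: they have to be found in the camera images.
- stand: Fixed dark wooden board, x -125..+75 mm, y -140..+140 mm, 8 mm thick, with three bays 90 mm apart along y. Origin on the table under the pivot line; x away from the robot at yaw 0, y left, z up. Each bay: sample on a white square at x -92 mm, rest posts at x -56 and +56 mm (tops 47 mm above the table), hinged flag between. A tall microscope stands left of it, a chest behind to the right.
- sample_vial: Clear glass vial with an orange piece on its grey stopper, 36 mm across and 55 mm tall, loose, standing on the white square of one of the bays (which one varies). Origin at the centre of its underside.
- sample_box: Clear plastic cube box with a grey stone in it, 45 x 45 x 38 mm, loose, on the white square of another bay. Origin at the centre of its underside.
- sample_tray: Open white card tray with small brown crystals, 48 x 50 x 20 mm, loose, on the white square of the third bay. Origin at the centre of its underside.
- pen_2: White felt pen with a blue cap, 135 mm long and 16 mm thick, lying loose right of the board; a bystander. Origin at the centre of its underside.
- screwdriver: Small screwdriver with a red handle, 138 mm long and 17 mm thick, lying loose right of the board; a bystander. Origin at the centre of its underside.
- petri_dish: Clear round dish with crystals, 60 mm across and 13 mm tall, lying loose right of the board; a bystander. Origin at the centre of its underside.
- flag_left (a joint): Turn of the left (+y) flag about its pin (along board y), rad. 0: level, toward the robot on the front rest, orange up; 1.57 upright; 3.14 (stop): level on the far rest, green up. Starts at 0 to 0.12. Slightly stiff (0.035 N m, about 2 N at the tab): it stays at any angle. The flag weighs 30 g; its plate is 46 mm wide, 5 mm thick and reaches 66 mm from the pin.
- pivot_left (a point): Middle of the left (+y) flag's pivot pin, 50 mm above the table, fixed, board axes. The pin (10 mm thick) runs between cheeks 5 mm thick, 55 mm apart inside, up to 56 mm tall, x -8..+8 mm. Beyond the pin, in the plate's plane, a black ribbed thumb tab (36 mm wide, 5 thick) reaches 30 mm from the pin, to +x at joint 0. Pressing it down raises the flag; below it is free space down to the board.
- bay_left (a point): Centre of the left (+y) bay's white square, on the board's top (8 mm above the table), 92 mm in front of the pivot along the board's -x; fixed, with the board's axes.
- flag_middle (a joint): Turn of the middle flag about its pin (along board y), rad. 0: level, toward the robot on the front rest, orange up; 1.57 upright; 3.14 (stop): level on the far rest, green up. Starts at 0 to 0.12. Slightly stiff (0.035 N m, about 2 N at the tab): it stays at any angle. The flag weighs 30 g; its plate is 46 mm wide, 5 mm thick and reaches 66 mm from the pin.
- pivot_middle (a point): Middle of the middle flag's pivot pin, 50 mm above the table, fixed, board axes. The pin (10 mm thick) runs between cheeks 5 mm thick, 55 mm apart inside, up to 56 mm tall, x -8..+8 mm. Beyond the pin, in the plate's plane, a black ribbed thumb tab (36 mm wide, 5 thick) reaches 30 mm from the pin, to +x at joint 0. Pressing it down raises the flag; below it is free space down to the board.
- bay_middle (a point): Centre of the middle bay's white square, on the board's top (8 mm above the table), 92 mm in front of the pivot along the board's -x; fixed, with the board's axes.
- flag_right (a joint): Turn of the right (-y) flag about its pin (along board y), rad. 0: level, toward the robot on the front rest, orange up; 1.57 upright; 3.14 (stop): level on the far rest, green up. Starts at 0 to 0.12. Slightly stiff (0.035 N m, about 2 N at the tab): it stays at any angle. The flag weighs 30 g; its plate is 46 mm wide, 5 mm thick and reaches 66 mm from the pin.
- pivot_right (a point): Middle of the right (-y) flag's pivot pin, 50 mm above the table, fixed, board axes. The pin (10 mm thick) runs between cheeks 5 mm thick, 55 mm apart inside, up to 56 mm tall, x -8..+8 mm. Beyond the pin, in the plate's plane, a black ribbed thumb tab (36 mm wide, 5 thick) reaches 30 mm from the pin, to +x at joint 0. Pressing it down raises the flag; below it is free space down to the board.
- bay_right (a point): Centre of the right (-y) bay's white square, on the board's top (8 mm above the table), 92 mm in front of the pivot along the board's -x; fixed, with the board's axes.
Not all that is in view belongs to the job. What is shaped like the sample_vial but yellow is not meant.

How it is judged:
By the outcome, as a careful person would: the job done as asked, in the order asked, and still so for the second after the job is handed in, with the robot touching nothing.
It also fails if it takes over 50 s, if anything falls off the work surface, if the arm or the gripper's body presses on something with over 40 N, if the wrist force passes 120 N, or if a joint passes its speed limit or range.

## Working session

There is one attempt and no reset: what is moved stays moved. The work goes in short steps, Python scripts to look and compute and a tool call to move; the robot and the scene stay as the last step left them, time stands still between calls to the robot, and variables do not carry over. Pictures are saved under pics/ and viewed, at most 10 in all, crops included, and the job is handed in when it is done.

Besides the shell and the picture viewer there is one more tool, called after "Request:" by a JSON object that holds its "op" and its "data". jog_arm: Moves the arm, as the interface text tells. Its arguments: {"type":"object","properties":{"dp":{"type":"array","items":{"type":"array","items":{"type":"number"}}},"angular":{"type":"array","items":{"type":"array","items":{"type":"number"}}},"jaw":{"type":"array","items":{"type":"number"}},"newtons":{"type":"number"}},"required":["dp","angular","jaw"]}

```bash
mkdir -p pics
python3 - <<'E'
from station import bot
import cv2,numpy as np
for n in("scene","top"):
    p,d=bot.capture(n); cv2.imwrite(f"pics/{n}0.png",p[:,:,::-1]); np.save(n+"_d.npy",d)
    c=bot.camera_params(n); print(n,np.round(c["camera_matrix"],1).tolist(),np.round(c["extrinsics"],3).tolist(),[k for k in c])
s=bot.read_state();print(s["t"],s["position"],s["ee_rot"],s["width"])
E
```

```text
scene [[365.9, 0.0, 319.3], [0.0, 365.9, 197.3], [0.0, 0.0, 1.0]] [[-0.652, 0.363, -0.666, -0.199], [-0.758, -0.324, 0.566, 0.561], [-0.01, 0.874, 0.486, 0.534], [0.0, 0.0, 0.0, 1.0]] ['camera_matrix', 'extrinsics']
top [[393.2, 0.0, 322.8], [0.0, 393.2, 199.0], [0.0, 0.0, 1.0]] [[0.021, 0.988, -0.156, 0.329], [-0.999, 0.026, 0.028, 0.011], [0.032, 0.155, 0.987, 1.124], [0.0, 0.0, 0.0, 1.0]] ['camera_matrix', 'extrinsics']
0.1 [ 0.28425795 -0.61204135  0.21798608] [-5.02728134e-04  9.76460616e-01  2.15695165e-01 -8.61644722e-05] 0.09277196771013316
```

View pics/scene0.png

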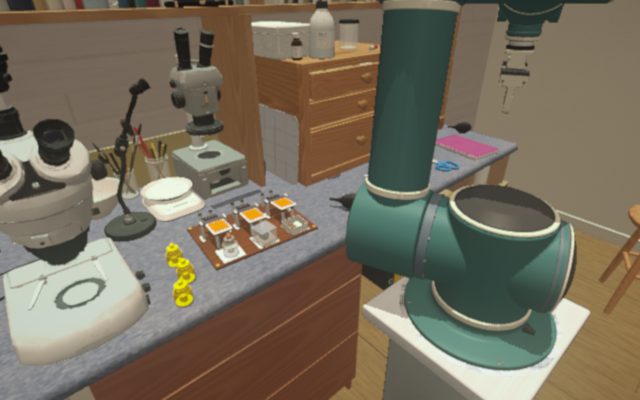

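View pics/top0.png

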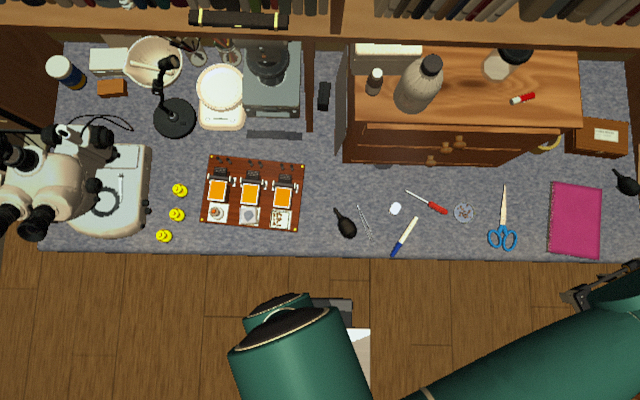

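Both views show the dark board at top px (200–305, 155–230). It has three orange flags at (217,192), (250,194) and (283,197), with samples at (216,212), (249,215) and (281,218). The yellow vial-shaped decoys are at (180,190), (176,214) and (163,236), off the board. Candidates for the glass vial are the left bay (216,212), the middle (249,215, which looks like the box) and the right (281,218, which looks like the tray). I'll check these in a close crop.

```bash
cat > h.py <<'E'
import numpy as np
from station import bot
def ray(n,u,v,z):
    c=bot.camera_params(n);K=np.array(c["camera_matrix"]);E=np.array(c["extrinsics"])
    r=E[:3,:3]@np.array([(u-K[0,2])/K[0,0],-(v-K[1,2])/K[1,1],-1]);o=E[:3,3]
    return o+r*(z-o[2])/r[2]
def proj(n,P):
    c=bot.camera_params(n);K=np.array(c["camera_matrix"]);E=np.array(c["extrinsics"])
    q=E[:3,:3].T@(np.array(P)-E[:3,3]);q=q/-q[2]
    return K[0,2]+K[0,0]*q[0],K[1,2]-K[1,1]*q[1]
E
python3 - <<'E'
from h import *
import cv2
t=cv2.imread("pics/top0.png");s=cv2.imread("pics/scene0.png")
a=cv2.resize(t[145:240,190:315],None,fx=6,fy=6,interpolation=2)[:300*2,:]
b=cv2.resize(s[180:275,180:325],None,fx=5,fy=5,interpolation=2)
cv2.imwrite("pics/ct.png",a);cv2.imwrite("pics/cs.png",b)
for n,im in(("top",t),("scene",s)):
    h=cv2.cvtColor(im,cv2.COLOR_BGR2HSV)
    m=cv2.inRange(h,(9,180,170),(20,255,255))
    k,_,st,ce=cv2.connectedComponentsWithStats(m)
    for i in range(1,k):
        if st[i,4]>60:
            p=ray(n,*ce[i],.0525);print(n,st[i],ce[i].round(1),p.round(4))
t_h=cv2.cvtColor(t,cv2.COLOR_BGR2HSV)
d=np.load("top_d.npy");
E
```

```text
top [209 181  16  18 224] [216.8 189.8] [0.5164 0.2724 0.0525]
top [275 188  15  18 219] [282.2 196.9] [0.5013 0.0928 0.0525]
scene [275 199  16   7  68] [282.5 201.9] [0.507  0.0894 0.0525]
scene [244 210  17   9  79] [251.8 214. ] [0.5087 0.1827 0.0525]
scene [209 221  19  10 113] [217.8 225.3] [0.5186 0.2712 0.0525]
```

View pics/ct.png

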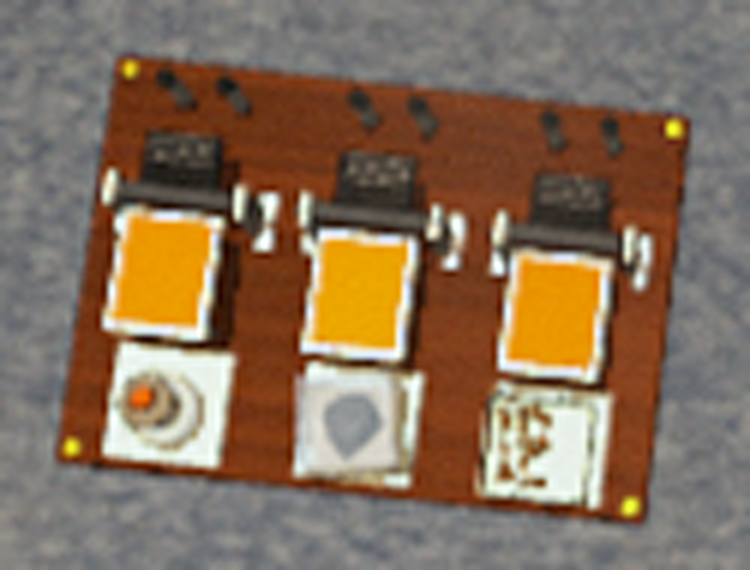

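View pics/cs.png

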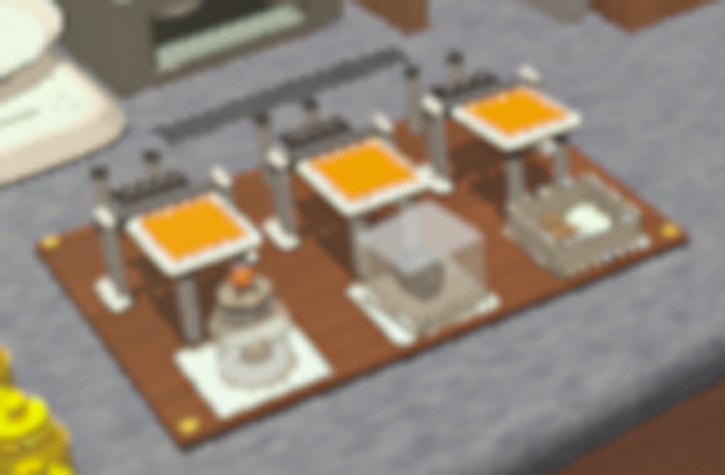

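The left bay (crop 160,400; full image ≈(216,212)) holds the glass vial with the orange piece on its stopper. The middle bay holds the stone box and the right bay the tray. Next I'll fit the board pose from the corner studs and the flags.

Run:
```python
from h import *
import cv2
f=lambda x,y:((x+.5)/6-.5+190,(y+.5)/6-.5+145)
P=[ray("top",*f(*c),.009) for c in((130,69),(675,128),(630,506),(71,447))]
for p in P: print(p.round(4))
print("sides",[np.linalg.norm(P[i]-P[(i+1)%4]).round(4) for i in range(4)])
# scene studs
g=lambda x,y:((x+.5)/5-.5+180,(y+.5)/5-.5+180)
Q=[ray("scene",*g(*c),.009) for c in((50,242),(527,70),(671,231),(188,426))]
for p in Q: print("s",p.round(4))
yawA=lambda P:np.arctan2(*( (P[0]-P[1])[:2]*[-1,1] )) if 0 else np.arctan2(-(P[0]-P[1]+P[3]-P[2])[0],(P[0]-P[1]+P[3]-P[2])[1])
y=yawA(P);cx=np.mean(P,0);print("yaw deg",np.degrees(y),"ctr",cx, np.degrees(np.arctan2(*( (P[0]+P[1]-P[2]-P[3])[[1,0]]))))
ex=np.array([np.cos(y),np.sin(y),0]);ey=np.array([-np.sin(y),np.cos(y),0])
o=cx+ex*.025;o[2]=0;print("origin",o)
piv=o+ey*.09+[0,0,.05];print("pivL",piv, "range",np.hypot(*piv[:2]))
for nm,q in(("pin",piv),("tabtip",piv+ex*.03),("cheekL",piv+ey*.03),("flagc",piv-ex*.04),("bay",o+ey*.09-ex*.092+[0,0,.008])):
    for n in("top","scene"):
        u,v=proj(n,q);print(nm,n,(np.round([(u-190)*6,(v-145)*6] if n=="top" else [(u-180)*5,(v-180)*5])))
d=np.load("top_d.npy")
c=bot.camera_params("top");K=np.array(c["camera_matrix"]);E=np.array(c["extrinsics"])
def world(u,v):
    z=d[v,u];return (E@np.array([(u-K[0,2])/K[0,0]*z,-(v-K[1,2])/K[1,1]*z,-z,1]))[:3]
vs,us=np.mgrid[20:240,5:345]
z=d[20:240,5:345];W=np.stack([(us-K[0,2])/K[0,0]*z,-(vs-K[1,2])/K[1,1]*z,-z,np.ones_like(z)],-1)@E.T
W=W[...,:3][z>0]
Lb=np.stack([(W-o)@ex,(W-o)@ey,W[:,2]],-1)
for r in((-.13,.45,-.05,.35),):
    m=(Lb[:,0]>-.15)&(Lb[:,0]<.35)&(Lb[:,1]>-.2)&(Lb[:,1]<.45)
    L=Lb[m]
    for i in np.arange(-.15,.35,.05):
        print(round(i,2),[int(1000*max([0,*L[(L[:,0]>=i)&(L[:,0]<i+.05)&(L[:,1]>=j)&(L[:,1]<j+.05),2]])) for j in np.arange(-.2,.45,.05)])
k=(abs(Lb[:,1]-.09)<.02)
for a,b in((-.06,-.045),(-.04,-.03),(-.025,-.015),(.014,.028)):
    print(a,Lb[k&(Lb[:,0]>a)&(Lb[:,0]<b),2].round(4)[:12])
```

```text
[0.6227 0.3053 0.009 ]
[0.6011 0.0418 0.009 ]
[0.4175 0.0576 0.009 ]
[0.439  0.3209 0.009 ]
sides [np.float64(0.2644), np.float64(0.1843), np.float64(0.2642), np.float64(0.1843)]
s [0.6203 0.3058 0.009 ]
s [0.6071 0.0116 0.009 ]
s [0.4151 0.0591 0.009 ]
s [0.4377 0.3208 0.009 ]
yaw deg -4.671071522547074 ctr [0.52006779 0.18143407 0.009     ] -4.890767363506663
origin [0.54498476 0.17939819 0.        ]
pivL [0.55231394 0.26909926 0.05      ] range 0.6143818825429488
pin top [175. 193.]
pin scene [162. 201.]
tabtip top [184. 130.]
tabtip scene [139. 175.]
cheekL top [110. 186.]
cheekL scene [102. 221.]
flagc top [162. 278.]
flagc scene [194. 237.]
bay top [167. 401.]
bay scene [250. 361.]
-0.15 [5, 31, 30, 50, 50, 57, 38, 55, 54, 293, 357, 357, 359]
-0.1 [5, 62, 63, 57, 59, 62, 59, 45, 49, 296, 350, 452, 391]
-0.05 [5, 60, 61, 59, 58, 59, 59, 57, 53, 51, 342, 452, 351]
0.0 [6, 57, 58, 60, 56, 58, 58, 3, 5, 34, 310, 333, 265]
0.05 [5, 50, 51, 48, 53, 52, 49, 4, 4, 6, 223, 241, 214]
0.1 [5, 4, 5, 5, 4, 513, 515, 515, 515, 515, 515, 514, 8]
0.15 [556, 528, 528, 529, 528, 528, 516, 515, 516, 136, 23, 5, 8]
0.2 [515, 513, 338, 345, 344, 98, 44, 45, 24, 79, 81, 78, 35]
0.25 [60, 330, 344, 345, 297, 102, 36, 229, 207, 80, 61, 79, 49]
0.3 [57, 254, 203, 0, 102, 147, 147, 200, 181, 173, 60, 79, 50]
-0.06 [0.0571 0.0565 0.0545 0.0551 0.0553 0.0529 0.0555 0.0558 0.0562 0.0566
 0.0579 0.053 ]
-0.04 [0.0534 0.0549 0.0566 0.0528 0.053  0.0548 0.0569 0.0538 0.0566 0.0521
 0.0506 0.0557]
-0.025 [0.0528 0.0535 0.051  0.0534 0.0543 0.0549 0.0526 0.0529 0.0535 0.0538
 0.0538 0.0524]
0.014 [0.0515 0.0551 0.0506 0.0506 0.0502 0.0484 0.0471 0.0514 0.0518 0.0537
 0.0494 0.0507]
```

```bash
cat > go.py <<'E'
# usage: go.py x y z (board frame, mm from left pivot line on the table): prints tool-axis shift/turn in jog units
import sys; from h import *
from scipy.spatial.transform import Rotation as R
s=bot.read_state();w,x,y,z=s["ee_rot"];r=R.from_quat([x,y,z,w])
yaw=np.radians(-4.7);B=R.from_euler('z',yaw);piv=np.array([.5523,.2691,0])
p=np.array(s["position"])
print("t",round(s["t"],2),"local mm",(1000*B.inv().apply(p-piv)).round(1),"F",np.round(s["ft_force"],1),"w",round(s["width"],3))
T=B*R.from_euler('x',np.pi)
print("turn",np.degrees((r.inv()*T).as_rotvec()).round(2)/5)
for a in sys.argv[1:]:
    t=piv+B.apply(np.array(eval(a))/1000);print(a,"dp",(r.inv().apply(t-p)/.03).round(2))
E
python3 go.py 20,0,220
```

```text
t 0.1 local mm [-194.9 -900.1  218. ] F [0.  0.3 0.3] w 0.093
turn [-1.200e-02  2.000e-03  5.922e+00]
20,0,220 dp [ 21.06 -22.55  -0.04]
```

Request:
{"op": "jog_arm", "data": {"dp": [[1.0,-1.0,0],[1.9,-2.0,0],[2.8,-3.0,0],[3.7,-4.0,0],[4.7,-5.0,0]], "angular": [[0,0,1.2],[0,0,2.4],[0,0,3.6],[0,0,4.8],[0,0,5.9]], "jaw": [0,0,0,0,0]}}

```text
t: 0.52
position: [0.3486, -0.4157, 0.2182]
ee_rot: [-0.0, 0.999, -0.043, -0.0]
ft_force: [0.3, -0.2, 0.5]
width: 0.0642
finger_force: 0.0
```

```bash
python3 go.py 20,0,220
```

```text
t 0.52 local mm [-146.9 -699.2  218.2] F [ 0.3 -0.2  0.5] w 0.064
turn [-0.004  0.004 -0.046]
20,0,220 dp [  5.47 -23.33  -0.05]
```

Request:
{"op": "jog_arm", "data": {"dp": [[0.2,-1.2,0],[0.5,-2.4,0],[0.8,-3.6,0],[1.1,-4.8,0],[1.4,-6.0,0]], "angular": [[0,0,0],[0,0,0],[0,0,0],[0,0,0],[0,0,0]], "jaw": [0,0,0,0,0]}}

```text
t: 0.93
position: [0.405, -0.2396, 0.2185]
ee_rot: [-0.0, 0.999, -0.04, 0.0]
ft_force: [0.7, -0.4, 0.6]
width: 0.031
finger_force: 0.0
```

Request:
{"op": "jog_arm", "data": {"dp": [[0.2,-1.2,0],[0.5,-2.4,0],[0.8,-3.6,0],[1.1,-4.8,0],[1.4,-6.0,0]], "angular": [[0,0,0],[0,0,0],[0,0,0],[0,0,0],[0,0,0]], "jaw": [0,0,0,0,0]}}

```text
t: 1.35
position: [0.4613, -0.0635, 0.2186]
ee_rot: [0.0, 0.999, -0.04, 0.0]
ft_force: [0.1, -0.9, -0.6]
width: 0.001
finger_force: 0.0
```

Request:
{"op": "jog_arm", "data": {"dp": [[0.2,-1.2,0],[0.5,-2.4,0],[0.8,-3.6,0],[1.1,-4.8,0],[1.4,-6.0,0]], "angular": [[0,0,0],[0,0,0],[0,0,0],[0,0,0],[0,0,0]], "jaw": [0,0,0,0,0]}}

```text
t: 1.77
position: [0.5176, 0.1128, 0.2185]
ee_rot: [0.0, 0.999, -0.04, -0.0]
ft_force: [1.9, -1.3, -0.6]
width: 0.0006
finger_force: 0.0
```

```bash
python3 go.py 20,0,220
```

```text
t 1.77 local mm [ -21.8 -158.7  218.5] F [ 1.9 -1.3 -0.6] w 0.001
turn [0.    0.    0.026]
20,0,220 dp [ 1.4  -5.29 -0.05]
```

Request:
{"op": "jog_arm", "data": {"dp": [[0.3,-1.2,0],[0.6,-2.4,0],[1.0,-3.6,0],[1.3,-4.8,0],[1.3,-5.2,0]], "angular": [[0,0,0],[0,0,0],[0,0,0],[0,0,0],[0,0,0]], "jaw": [0,0,0,0,0]}}

```text
t: 2.18
position: [0.5695, 0.2668, 0.2174]
ee_rot: [-0.0, 0.999, -0.039, -0.001]
ft_force: [-0.8, -0.3, -0.1]
width: 0.0005
finger_force: 0.0
```

Request:
{"op": "jog_arm", "data": {"dp": [[0,0,1],[0,0,2],[0,0,3],[0,0,4],[0,0,4]], "angular": [[0,0,0],[0,0,0],[0,0,0],[0,0,0],[0,0,0]], "jaw": [0,0,0,0,0]}}

```text
t: 2.6
position: [0.5663, 0.2619, 0.0922]
ee_rot: [0.002, 0.999, -0.04, -0.004]
ft_force: [-0.6, -0.3, -1.6]
width: 0.0006
finger_force: 0.0
```

```bash
python3 go.py 20,0,70 20,0,38
python3 - <<'E'
from h import *
import cv2
a=bot.capture("scene")[0][120:300,140:380];b=bot.capture("top")[0][130:250,160:320]
cv2.imwrite("pics/c1.png",np.hstack([cv2.resize(a,(480,360)),cv2.resize(b,(320,240)) if 0 else cv2.copyMakeBorder(cv2.resize(b,(320,240)),0,120,0,0,0)])[:,:,::-1])
E
```

```text
t 2.6 local mm [14.5 -6.  92.2] F [-0.6 -0.3 -1.6] w 0.001
turn [0.044 0.086 0.022]
20,0,70 dp [ 0.19 -0.2   0.74]
20,0,38 dp [ 0.2  -0.21  1.8 ]
```

View pics/c1.png

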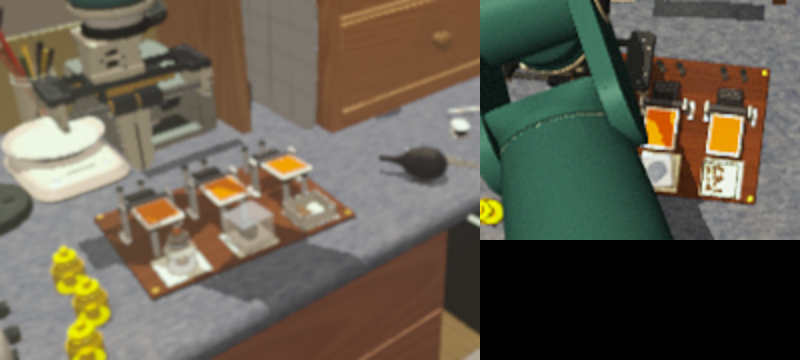

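The closed fingers hang above the left flag's tab (tip at crop ≈(137,160)), and all three flags still show orange. I'll let the arm settle and fix the offset.

Request:
{"op": "jog_arm", "data": {"dp": [[0,0,0],[0,0,0],[0,0,0]], "angular": [[0,0,0],[0,0,0],[0,0,0]], "jaw": [0,0,0]}}

```text
t: 2.95
position: [0.5696, 0.2633, 0.1007]
ee_rot: [-0.001, 0.999, -0.04, 0.001]
ft_force: [-0.5, 0.6, 0.3]
width: 0.0005
finger_force: 0.0
```

```bash
python3 go.py 21,0,70 21,0,38
```

```text
t 2.95 local mm [ 17.7  -4.3 100.7] F [-0.5  0.6  0.3] w 0.001
turn [-0.014 -0.026  0.022]
21,0,70 dp [ 0.11 -0.14  1.02]
21,0,38 dp [ 0.1  -0.14  2.09]
```

Request:
{"op": "jog_arm", "data": {"dp": [[0.1,-0.15,0.3],[0.1,-0.15,0.6],[0.1,-0.15,0.9],[0.1,-0.15,1.1],[0.1,-0.15,1.1]], "angular": [[0,0,0],[0,0,0],[0,0,0],[0,0,0],[0,0,0]], "jaw": [0,0,0,0,0]}}

```text
t: 3.37
position: [0.5714, 0.267, 0.0633]
ee_rot: [0.001, 0.999, -0.04, -0.001]
ft_force: [-0.3, -0.1, 0.0]
width: 0.0004
finger_force: 0.0
```

Request:
{"op": "jog_arm", "data": {"dp": [[0,0,0.2],[0,0,0.4],[0,0,0.6],[0,0,0.6],[0,0,0.6]], "angular": [[0,0,0],[0,0,0],[0,0,0],[0,0,0],[0,0,0]], "jaw": [0,0,0,0,0]}}

```text
t: 3.78
position: [0.5721, 0.2673, 0.0473]
ee_rot: [0.0, 0.999, -0.04, -0.0]
ft_force: [0.2, -0.7, -0.6]
width: 0.0005
finger_force: 0.0
```

```bash
python3 go.py 21,0,38
```

```text
t 3.78 local mm [19.9 -0.2 47.3] F [ 0.2 -0.7 -0.6] w 0.0
turn [0.002 0.004 0.022]
21,0,38 dp [ 0.04 -0.01  0.31]
```

Request:
{"op": "jog_arm", "data": {"dp": [[0,0,0.1],[0,0,0.2],[0,0,0.3],[0,0,0.35],[0,0,0.35]], "angular": [[0,0,0],[0,0,0],[0,0,0],[0,0,0],[0,0,0]], "jaw": [0,0,0,0,0]}}

```text
t: 4.2
position: [0.5721, 0.2673, 0.0367]
ee_rot: [0.0, 0.999, -0.04, -0.0]
ft_force: [1.4, 0.4, 0.1]
width: 0.001
finger_force: 0.8
```

```bash
python3 go.py 21,0,36
python3 - <<'E'
from h import *
import cv2
a=bot.capture("scene")[0][150:270,160:320]
cv2.imwrite("pics/c2.png",cv2.resize(a,(640,480))[:,:,::-1])
E
```

```text
t 4.2 local mm [19.9 -0.2 36.7] F [1.4 0.4 0.1] w 0.001
turn [0.002 0.004 0.022]
21,0,36 dp [ 0.04 -0.01  0.02]
```

View pics/c2.png

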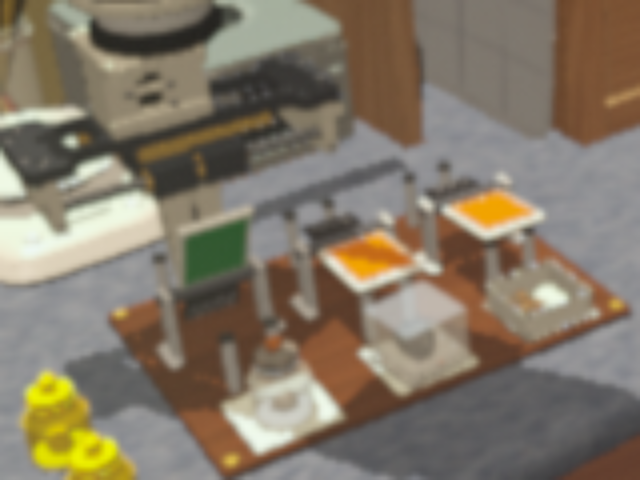

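The left flag stands about 60° up with its green underside toward the camera (crop ≈(215,250)). The vial is untouched and the other two flags are still orange. Next I retreat up, go over to the robot side, and push the flag over.

Request:
{"op": "jog_arm", "data": {"dp": [[0,0,-1],[0,0,-2],[0,0,-3],[0,0,-4.2],[0,0,-4.2]], "angular": [[0,0,0],[0,0,0],[0,0,0],[0,0,0],[0,0,0]], "jaw": [0,0,0,0,0]}}

```text
t: 4.67
position: [0.574, 0.2681, 0.1707]
ee_rot: [-0.002, 0.999, -0.04, 0.004]
ft_force: [1.1, 0.1, 0.9]
width: 0.0004
finger_force: 0.0
```

Request:
{"op": "jog_arm", "data": {"dp": [[-0.7,0,0],[-1.4,0,0],[-2.1,0,0],[-2.8,0,0],[-2.8,0,0]], "angular": [[0,0,0],[0,0,0],[0,0,0],[0,0,0],[0,0,0]], "jaw": [0,0,0,0,0]}}

```text
t: 5.08
position: [0.4859, 0.2743, 0.1631]
ee_rot: [-0.0, 0.999, -0.04, -0.0]
ft_force: [-1.1, -0.6, -0.1]
width: 0.0006
finger_force: 0.0
```

```bash
python3 go.py -64,0,85
```

```text
t 5.08 local mm [-66.6  -0.2 163.1] F [-1.1 -0.6 -0.1] w 0.001
turn [-0.002  0.008  0.034]
-64,0,85 dp [ 0.09 -0.01  2.6 ]
```

Lower to about z 85 mm, then push toward +x.

Request:
{"op": "jog_arm", "data": {"dp": [[0,0,0.6],[0,0,1.2],[0,0,1.8],[0,0,2.4],[0,0,2.6]], "angular": [[0,0,0],[0,0,0],[0,0,0],[0,0,0],[0,0,0]], "jaw": [0,0,0,0,0]}}

```text
t: 5.5
position: [0.4878, 0.2735, 0.0823]
ee_rot: [0.001, 0.999, -0.04, -0.001]
ft_force: [0.1, 0.1, -0.1]
width: 0.0003
finger_force: 0.0
```

Request:
{"op": "jog_arm", "data": {"dp": [[0.4,0,0],[0.8,0,0],[1.2,0,0],[1.6,0,0],[2.0,0,0]], "angular": [[0,0,0],[0,0,0],[0,0,0],[0,0,0],[0,0,0]], "jaw": [0,0,0,0,0]}}

```text
t: 5.92
position: [0.5502, 0.2691, 0.0859]
ee_rot: [-0.0, 0.999, -0.04, 0.0]
ft_force: [-0.9, 0.4, -0.0]
width: 0.0006
finger_force: 0.5
```

Request:
{"op": "jog_arm", "data": {"dp": [[0.4,0,0],[0.8,0,0],[1.2,0,0],[1.6,0,0],[1.6,0,0]], "angular": [[0,0,0],[0,0,0],[0,0,0],[0,0,0],[0,0,0]], "jaw": [0,0,0,0,0]}}

```text
t: 6.33
position: [0.5982, 0.2651, 0.085]
ee_rot: [0.0, 0.999, -0.04, 0.0]
ft_force: [0.7, 0.2, 0.5]
width: 0.0007
finger_force: 0.0
```

```bash
python3 go.py 40,0,80
```

```text
t 6.33 local mm [46.  -0.3 85. ] F [0.7 0.2 0.5] w 0.001
turn [ 0.    -0.004  0.014]
40,0,80 dp [-0.2  -0.01  0.17]
```

Request:
{"op": "jog_arm", "data": {"dp": [[0,0,0.3],[0,0,0.6],[0,0,0.9],[0,0,1.1],[0,0,1.1]], "angular": [[0,0,0],[0,0,0],[0,0,0],[0,0,0],[0,0,0]], "jaw": [0,0,0,0,0]}}

```text
t: 6.75
position: [0.5955, 0.2655, 0.0524]
ee_rot: [0.0, 0.999, -0.04, -0.0]
ft_force: [-7.1, -2.9, 9.4]
width: 0.0005
finger_force: 4.2
```

```bash
python3 go.py 46,0,50
python3 - <<'E'
from h import *
import cv2
a=bot.capture("scene")[0][150:270,160:320]
cv2.imwrite("pics/c3.png",cv2.resize(a,(640,480))[:,:,::-1])
E
```

```text
t 6.75 local mm [43.4 -0.  52.4] F [-7.1 -2.9  9.4] w 0.001
turn [0.004 0.01  0.026]
46,0,50 dp [ 0.09 -0.    0.08]
```

View pics/c3.png

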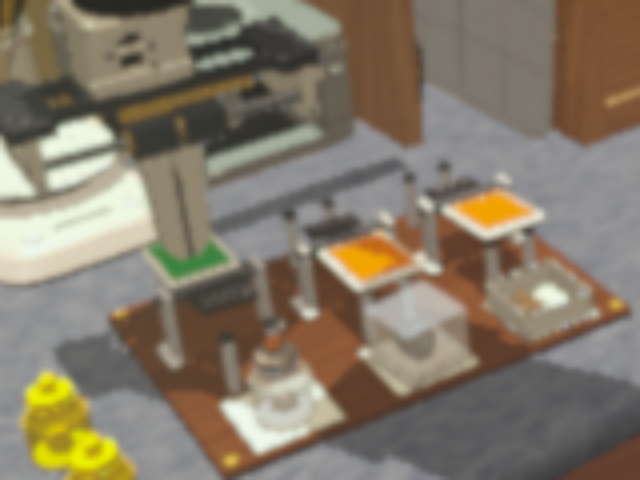

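The flag lies back with green up under the fingertips (crop ≈(190,262)), and 9 N at z 52.4 mm means it is on the rest. I'll give it one slight further press, then retreat and verify.

Request:
{"op": "jog_arm", "data": {"dp": [[0.05,0,0.05],[0.05,0,0.05],[0,0,-1],[0,0,-2],[0,0,-3]], "angular": [[0,0,0],[0,0,0],[0,0,0],[0,0,0],[0,0,0]], "jaw": [0,0,0,0,0]}}

```text
t: 7.22
position: [0.5953, 0.2654, 0.1423]
ee_rot: [0.0, 0.999, -0.04, -0.001]
ft_force: [0.1, 0.3, 0.3]
width: 0.0004
finger_force: 0.0
```

Request:
{"op": "jog_arm", "data": {"dp": [[0,0,-1],[0,0.7,-2],[0,1.7,-2],[0,2.7,-2],[0,3.7,-2]], "angular": [[0,0,0],[0,0,0],[0,0,0],[0,0,0],[0,0,0]], "jaw": [0,0,0,0,0]}}

```text
t: 7.63
position: [0.5867, 0.154, 0.2019]
ee_rot: [-0.0, 0.999, -0.04, 0.0]
ft_force: [-0.0, -0.8, -0.5]
width: 0.0004
finger_force: 0.0
```

Request:
{"op": "jog_arm", "data": {"dp": [[-0.2,1.2,0],[-0.4,2.4,0],[-0.6,3.6,0],[-0.8,4.8,0],[-1,6,0]], "angular": [[0,0,0],[0,0,0],[0,0,0],[0,0,0],[0,0,0]], "jaw": [0,0,0,0,0]}}

```text
t: 8.05
position: [0.5419, -0.0235, 0.2015]
ee_rot: [-0.0, 0.999, -0.04, -0.0]
ft_force: [0.7, 0.5, 0.1]
width: 0.0006
finger_force: 0.0
```

Request:
{"op": "jog_arm", "data": {"dp": [[-0.2,1.2,0],[-0.4,2.4,0],[-0.6,3.6,0],[-0.8,4.8,0],[-1,6,0]], "angular": [[0,0,0],[0,0,0],[0,0,0],[0,0,0],[0,0,0]], "jaw": [0,0,0,0,0]}}

```text
t: 8.47
position: [0.4976, -0.2006, 0.2015]
ee_rot: [-0.0, 0.999, -0.04, -0.0]
ft_force: [1.5, -0.1, 0.5]
width: 0.0007
finger_force: 0.0
```

Request:
{"op": "jog_arm", "data": {"dp": [[0,0,0],[0,0,0],[0,0,0]], "angular": [[0,0,0],[0,0,0],[0,0,0]], "jaw": [0,0,0]}}

```text
t: 8.72
position: [0.4985, -0.1989, 0.2016]
ee_rot: [-0.0, 0.999, -0.04, -0.0]
ft_force: [0.3, 0.1, -0.5]
width: 0.0004
finger_force: 0.0
```

```bash
python3 go.py
python3 - <<'E'
from h import *
import cv2
a=bot.capture("scene")[0][150:270,160:320];b,d=bot.capture("top")
cv2.imwrite("pics/c4.png",np.hstack([cv2.resize(a,(400,300)),cv2.resize(b[140:245,180:320],(400,300))])[:,:,::-1])
c=bot.camera_params("top");K=np.array(c["camera_matrix"]);E=np.array(c["extrinsics"])
y=np.radians(-4.7);ex=np.array([np.cos(y),np.sin(y),0]);ey=np.array([-np.sin(y),np.cos(y),0])
vs,us=np.mgrid[100:260,150:340];z=d[100:260,150:340]
W=(np.stack([(us-K[0,2])/K[0,0]*z,-(vs-K[1,2])/K[1,1]*z,-z,np.ones_like(z)],-1)@E.T)[...,:3][z>0]-[.5523,.2691,0]
X,Y,Z=W@ex,W@ey,W[:,2]
for x in(.015,.03,.045,.058):
    m=(abs(Y)<.018)&(abs(X-x)<.006);print(x,m.sum(),np.median(Z[m]).round(4) if m.any() else None)
E
```

```text
t 8.72 local mm [ -15.2 -470.8  201.6] F [ 0.3  0.1 -0.5] w 0.0
turn [-0.004  0.006  0.018]
0.015 69 0.0516
0.03 64 0.0526
0.045 64 0.0521
0.058 60 0.0521
```

View pics/c4.png

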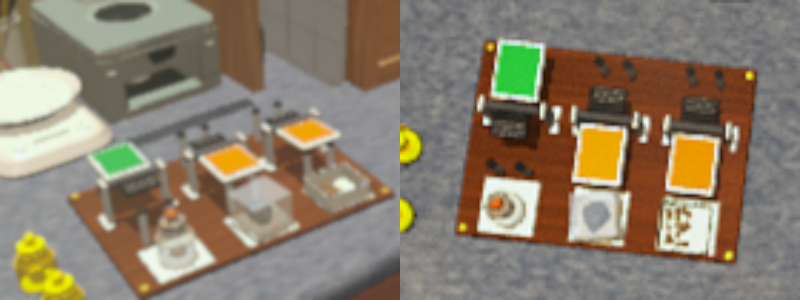

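The left flag lies level with green up (right crop (518,70)); the depth camera reads 52 mm all along it. The other two flags are still orange, the samples have not moved, and the arm is clear.

```bash
python3 -c "
from station import bot
print(bot.hand_in())"
```

```text
the job is handed in; nothing more can be done
None
```

The flag in the vial's bay (left) is turned over and lies flat on its far rest, green side up. The other two flags still show orange, the samples look unmoved in the final pictures, and the job was handed in at about 9 s.

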